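# Hang the ink roller up to dry

## Task

Hang the ink roller on the drying stand, roller downwards. Take it by its wooden handle and lift it, loosen your grip just enough for the roller to swing down under the handle, tighten again, then bring its shank in between the two prongs of the fork and set it down so that its steel guard plate rests flat on both prongs, behind the little lips, and let go, leaving it hanging upright and still. Leave the other things on the table where they are.

Things in the scene. Friction and masses are not known exactly. Their poses are not given: they have to be found in the camera images.
- brayer_grip (a point): Hand ink roller (brayer), loose, 180 mm long, 0.18 to 0.29 kg. This point: on the axis of its wooden handle (22 x 22 mm section, 62 mm long), 28 mm from the butt end; hold it here, across the y faces. 22 mm above the table while lying. Tool axes: x from roller to butt end, y along the roller's axle, z up while lying. Hanging roller-down, x points up.
- brayer_butt (a point): Middle of the handle's free butt end, same axes, 28 mm from brayer_grip (tool +x). Gripped firmly (60 to 100 N) the tool stays nearly level when lifted; gripped lightly (slipping starts at some 25 N, hanging freely at some 5 N) it turns about the line between the fingers and the heavy roller end swings down. The centre of mass lies 100 mm from brayer_grip towards the roller.
- brayer_guard (a point): Centre of the underside (roller-side face) of the steel guard plate, 40 mm from brayer_grip towards the roller, same axes. Plate 64 mm (tool y) x 44 mm (tool z), 6 mm thick, at the end of the wooden handle. From it a steel shank, 14 x 14 mm, runs 52 mm on to a 90 mm wide yoke. The tool lies level, on the plate's edge and the roller.
- brayer_roller (a point): Centre of the black rubber roller, 44 mm diameter, 78 mm long along tool y (90 mm over the yoke), 130 mm from brayer_grip towards the roller, 22 mm above the table while lying; same axes.
- fork (a point): Drying stand, fixed. This point: middle of the seat between two level steel prongs, at their upper faces, 200 mm above the table. Axes: z up, +x from the fork's open mouth (towards the robot) to the post, y across the prongs. Gap 24 mm wide; each prong 14 mm wide, 12 mm thick. The seat is free from x = -33 to +40 mm. The roller hangs with tool y along this y, either way round.
- fork_mouth (a point): Middle of the fork's open mouth between the prong tips, 38 mm before fork (its -x), same height and axes. Each tip carries a lip 8 mm high and 5 mm thick. Wooden post (24 x 50 mm) from 98 to 122 mm behind this point, no higher than the prongs; base 150 x 150 mm, 12 mm thick, begins 7 mm before this point.
Not all that is in view belongs to the job. What is shaped like the part that bears fork but yellow is not meant.

How it is judged:
By the outcome, as a careful person would: the job done as asked, in the order asked, and still so for the second after the job is handed in, with the robot touching nothing.
It also fails if it takes over 54 s, if anything falls off the work surface, if the arm or the gripper's body presses on something with over 40 N, if the wrist force passes 120 N, or if a joint passes its speed limit or range.

## Robot

A 6-joint arm with a two-finger parallel gripper is mounted at the origin on the work surface. World frame = base frame: x ahead of the robot, y to its left, z up, the work surface at z = 0. Lengths are in m, angles in rad, forces in N, time in s.
With the tool pointing down it reaches from about 0.4 to 0.825 m from the base axis. Payload 7 kg.
Tool frame: the origin (TCP) lies on the centre line of the jaws, within the pads' length; the fingertips stand 25 mm ahead of it and the grasp point (between the pads) lies 6 mm ahead of it; z points along the fingers, y is the direction in which the jaws open and shut (so a half turn about z gives the same grasp; the last joint's range is limited). The gripper opens to 88 mm and grips with 3 to 60 N. Pads are 19 mm wide; open, the fingers measure 130 mm over their backs; the gripper's body (78 mm by 193 mm) begins 47 mm behind the grasp point.
Start: joints at [1.473, 0.359, 0.012, 0, -1.224, -0.288], TCP at [0.254, 0.625, 0.252] pointing down, gripper open.
Joint ranges: [-3.07, 3.07], [-1.43, 2.12], [-1.02, 1.25], [-3.03, 1.67], [-3.05, -0], [-3.03, 3.03]. Speed limits (rad/s): [2.39, 2.39, 3.01, 3.14, 3.14, 3.14].

## Interface

Orientations are given as [roll, pitch, yaw] about the fixed x, y, z axes, in that order (R = Rz(yaw) Ry(pitch) Rx(roll)).
In Python, from station import * gives the robot as it stands. The module is installed in compiled form; this text tells all that it offers.
- The arm moves only by the tool step_arm, never from a script. Its argument "commands" is text: rows parted by semicolons, each of 6 numbers parted by spaces: the shift along the tool's x, y, z in mm, then the turn, a rotation vector about the tool's x, y, z in rad. A call has 1 to 8 rows; each row shifts and turns the commanded pose from where the row before left it, along the tool's axes as they then stand; what a row does not reach is not made up. A row lasts 1/8 s, in which the tool goes at most 62.5 mm and 10.7 degrees, less where a joint would pass 70% of its speed; a pose out of reach is approached as far as the arm can. A call is refused whole if a number of a shift passes 62.5 or a number of a turn 0.188, either way. A call with a gripper value outside its range is refused whole. "jaw" is the finger opening in mm, from 0 to 87.6, set as the call begins (left out, the last holds). The fingers move at their own pace and stop on an object; "grip_force" is the grip in N (left out, the last holds). Time passes only in rows, so rows that do not move let the fingers close. It gives the time, the measured TCP pose, the force and the opening at its end, in the units of the state.
- get_state(): the state, without advancing time (a new reading comes with each control period).
- grab_frame(name): name is "scene" or "top"; returns a dict with "frame" (480x640x3 uint8, red, green, blue), "fovy" (degrees; the focal length in pixels is half the picture's height over the tangent of half this angle, whatever the lens; pixels are square), "cx", "cy" (the principal point, pixels), "rvec" (rotation vector, rad) and "tvec" (3), from world to camera coordinates, as OpenCV has them. Camera axes: x right, y down, z forward; pixel columns grow to the right and rows downward; lengths in m; the calibration is good to about 2 mm. A picture is of the moment at which its call begins. There is no depth.
- job_done(): hands the job in, once; it reports no verdict.
Trained networks look in a picture, given as the dict that the camera call returned (one of the last four; its "shot" number tells which), for a name from the list of things; names that differ only in an ending like _2 or _b are one class to them, and where a whole thing is asked for, a point or a joint stands for the part that bears it (a point fixed in the world has none). Each returns a list of dicts, best first, with "conf" (0 to 1); they miss things now and then, are a little off and sometimes report something else, mostly with a low value. They report only what shows in the picture. A call takes as long as a camera call. They do not tell look-alikes from the thing itself.
- recognise(picture, name): "pixel" ([column, row] in pixels, amid what is visible of it).
The state is a dict: "t": time; "q": joint angles; "qd": joint speeds; "joint_efforts": joint torques, N m; "eef_pos": TCP position; "ee_rot": TCP orientation; "force": force on the tool from outside, world axes, zero at the start; "moment": the same for the moment, N m; "width": finger opening in m.
Only numpy, scipy, OpenCV 4.12 (cv2) and the standard library are available. Lean on these libraries where they do the work, as an engineer would, in place of code of your own. Each camera call takes 0.05 s, during which the arm holds its last target.

## Working session

There is one attempt and no reset: what is moved stays moved. The work goes in short steps, Python scripts to look and compute and a tool call to move; the robot and the scene stay as the last step left them, time stands still between calls to the robot, and variables do not carry over. Pictures are saved under pics/ and viewed, and the job is handed in when it is done.

Besides the shell and the picture viewer there is one more tool, called as a command line: name --argument value ..., lists and objects as JSON in quotes. step_arm: Moves the arm, as the interface text tells. Its arguments: {"type":"object","properties":{"commands":{"type":"string"},"jaw":{"type":"number"},"grip_force":{"type":"number"}},"required":["commands"]}

```bash
mkdir -p pics
cat > h.py <<'E'
import numpy as np, cv2
from station import *
from scipy.spatial.transform import Rotation as R
def K(p):
    f=p["frame"].shape[0]/2/np.tan(np.radians(p["fovy"])/2); return np.array([[f,0,p["cx"]],[0,f,p["cy"]],[0,0,1]])
def ray(p,px):
    Rm,_=cv2.Rodrigues(np.array(p["rvec"],float)); t=np.array(p["tvec"],float).ravel()
    return -Rm.T@t, Rm.T@np.linalg.inv(K(p))@np.array([px[0],px[1],1.])
def atz(p,px,z):
    c,d=ray(p,px); return c+d*(z-c[2])/d[2]
def proj(p,X):
    return cv2.projectPoints(np.array(X,float).reshape(-1,3),np.array(p["rvec"],float),np.array(p["tvec"],float),K(p),None)[0].reshape(-1,2)
def tri(a,b):
    A=np.zeros((3,3));B=np.zeros(3)
    for c,d in(a,b):
        d=d/np.linalg.norm(d);P=np.eye(3)-np.outer(d,d);A+=P;B+=P@c
    return np.linalg.solve(A,B)
def save(p,n,box=None,s=1):
    im=p["frame"][:,:,::-1]
    if box: im=im[box[1]:box[3],box[0]:box[2]]
    im=cv2.resize(im,None,fx=s,fy=s,interpolation=cv2.INTER_CUBIC); cv2.imwrite("pics/"+n+".png",im)
E
python3 - <<'E'
from h import *
s=grab_frame("scene");t=grab_frame("top")
save(s,"s0");save(t,"t0")
np.save("s0.npy",s,allow_pickle=True);np.save("t0.npy",t,allow_pickle=True)
for n,p in(("scene",s),("top",t)):
    c,_=ray(p,[0,0]);print(n,p["fovy"],c)
    for k in["brayer_grip","brayer_butt","brayer_guard","brayer_roller","fork","fork_mouth"]:
        print(k,[(np.round(r["pixel"]),round(r["conf"],2)) for r in recognise(p,k)])
print(get_state())
E
```

```text
scene 57.13070566925166 [0.81036708 0.64037053 0.6564711 ]
brayer_grip [(array([293., 324.]), 0.85)]
brayer_butt [(array([291., 326.]), 0.66)]
brayer_guard [(array([294., 324.]), 0.98)]
brayer_roller [(array([292., 324.]), 0.59)]
fork [(array([191., 256.]), 0.92), (array([322., 198.]), 0.8)]
fork_mouth [(array([192., 257.]), 0.92), (array([324., 195.]), 0.77)]
top 45.08100566611174 [ 0.16100899 -0.00846804  1.29108396]
brayer_grip [(array([289., 174.]), 0.87)]
brayer_butt []
brayer_guard [(array([288., 174.]), 0.69)]
brayer_roller [(array([286., 172.]), 0.63)]
fork [(array([423., 142.]), 0.93), (array([472., 334.]), 0.78)]
fork_mouth [(array([423., 141.]), 0.76), (array([476., 333.]), 0.72)]
{'t': 0.7, 'q': array([ 1.47311743e+00,  3.58513185e-01,  1.19059444e-02, -2.51578596e-05,
       -1.22411245e+00, -2.88131913e-01]), 'qd': array([ 8.21821486e-05, -1.61574683e-03,  1.15312134e-03,  3.02811960e-04,
       -9.26072460e-04, -5.41098099e-04]), 'joint_efforts': array([-1.95856090e-03, -5.82159770e+01,  2.93252939e+01,  7.00071752e+00,
        1.25349738e-02, -1.55973095e-05]), 'eef_pos': array([0.25398947, 0.62535722, 0.25161548]), 'ee_rot': array([-3.14152590e+00,  4.44628696e-05, -3.85819351e-01]), 'force': array([0.30847248, 0.16752818, 0.67007155]), 'moment': array([-0.02114475,  0.01401382,  0.03193415]), 'width': 0.08764804922204149}
```

View pics/s0.png

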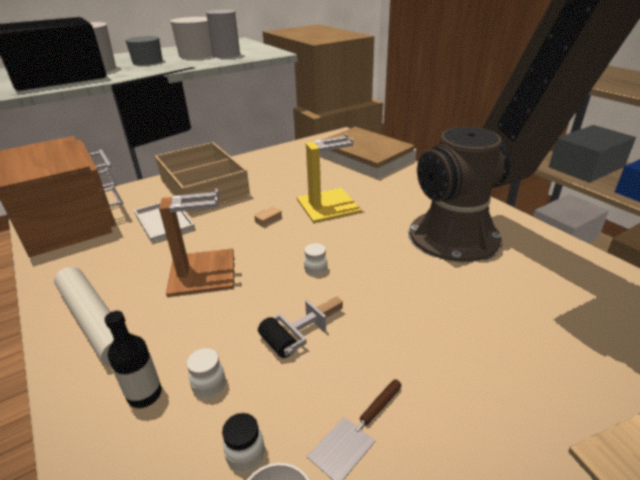

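View pics/t0.png

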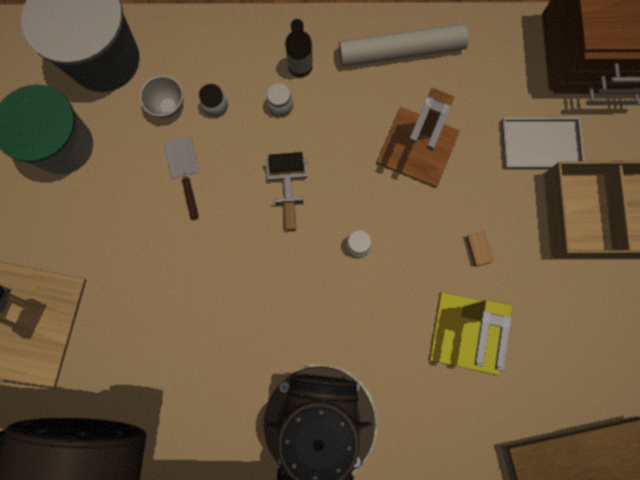

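Run:
```python
import numpy as np
from h import *
s=np.load("s0.npy",allow_pickle=True).item();t=np.load("t0.npy",allow_pickle=True).item()
save(t,"t0c",(220,90,500,250),2.8);save(s,"s0c",(140,160,380,370),2.8)
```

```text
(no output)
```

View crops.

View pics/t0c.png

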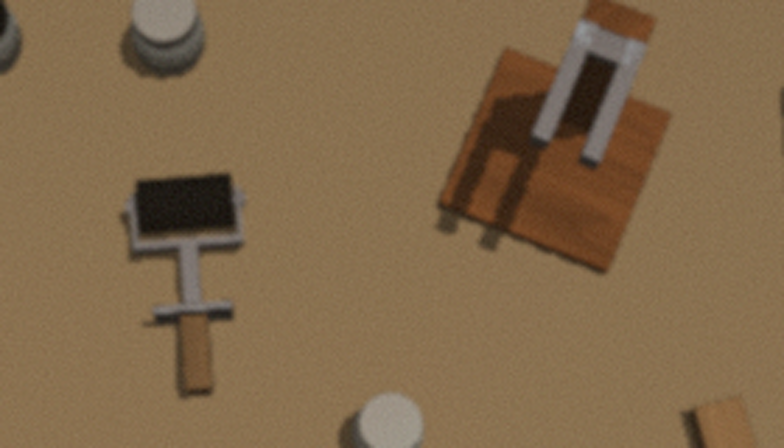

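View pics/s0c.png

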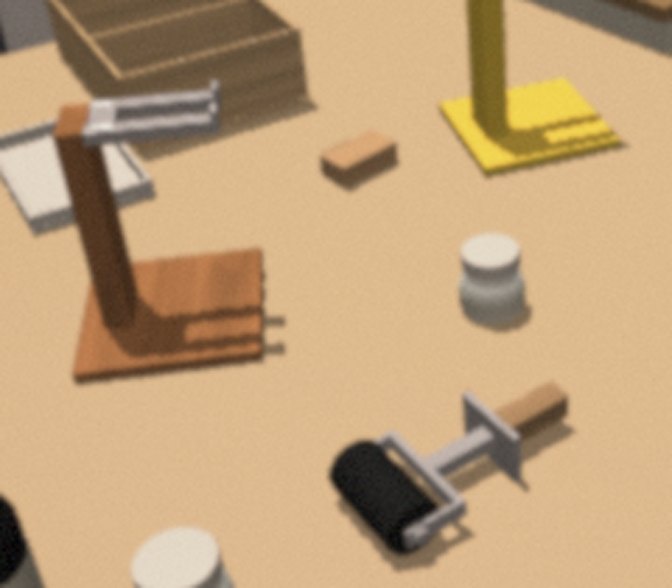

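```bash
cat > fit.py <<'E'
from h import *
from scipy.optimize import least_squares
s=np.load("s0.npy",allow_pickle=True).item();t=np.load("t0.npy",allow_pickle=True).item()
def T(v): return np.array([220,90])+(np.array(v)+.5)/2.8-.5
def S(v): return np.array([140,160])+(np.array(v)+.5)/2.8-.5
def tf(q,P,z0):
    P=np.array(P,float)/1000; c,sn=np.cos(q[2]),np.sin(q[2])
    return np.c_[q[0]+c*P[:,0]-sn*P[:,1],q[1]+sn*P[:,0]+c*P[:,1],z0+P[:,2]]
def fit(obs,z0,q0):
    def r(q): return np.concatenate([(proj(p,tf(q,[X],z0))[0]-px) for p,px,X in obs])
    o=least_squares(r,q0,loss="soft_l1"); print(np.round(o.x,4),np.round(r(o.x).reshape(-1,2),1).tolist()); return o.x
if __name__=="__main__":
    br=[(t,T((193,310)),(-37,0,22)),(t,T((196,387)),(28,0,11)),(t,T((155,310)),(-37,32,22)),(t,T((232,306)),(-37,-32,22)),
        (s,S((466,395)),(-40,-32,22)),(s,S((520,443)),(-40,32,22))]
    g=atz(t,T((195,350)),.03); qb=fit(br,.022,[g[0],g[1],np.pi])
    f=atz(t,T((590,110)),.2)
    # +x from mouth to post
    fk=[(t,T((508,50)),(105,75,-188)),(t,T((669,115)),(105,-75,-188)),(t,T((605,270)),(-45,-75,-188)),(t,T((440,207)),(-45,75,-188)),
        (t,T((541,137)),(-38,19,8)),(t,T((590,158)),(-38,-19,8)),(s,S((262,250)),(-45,-75,-188)),(s,S((216,107)),(-38,19,4)),(s,S((213,88)),(-38,-19,4))]
    qf=fit(fk,.2,[f[0],f[1],-.4])
    np.save("q.npy",[qb,qf])
    def box(x0,x1,y0,y1,z0,z1):
        c=[(x,y,z) for x in(x0,x1) for y in(y0,y1) for z in(z0,z1)]
        return [(c[i],c[j]) for i in range(8) for j in range(i) if bin(i^j).count("1")==1]
    bl=box(-34,28,-11,11,-11,11)+box(-40,-34,-32,32,-22,22)+box(-92,-40,-7,7,-7,7)+box(-152,-108,-39,39,-22,22)
    fl=box(-45,105,-75,75,-200,-188)+box(-38,60,12,26,-12,0)+box(-38,60,-26,-12,-12,0)+box(60,84,-25,25,-188,0)+box(-38,-33,12,26,0,8)+box(-38,-33,-26,-12,0,8)
    for n,p,b in(("tf",t,(220,90,500,250)),("sf",s,(140,160,380,370))):
        im=p["frame"][b[1]:b[3],b[0]:b[2],::-1]; im=cv2.resize(im,None,fx=2.8,fy=2.8,interpolation=cv2.INTER_CUBIC)
        for q,L,z in((qb,bl,.022),(qf,fl,.2)):
            for A,B in L:
                u=(proj(p,tf(q,[A,B],z))-np.array(b[:2])+.5)*2.8-.5
                cv2.line(im,tuple(int(k) for k in u[0]),tuple(int(k) for k in u[1]),(0,255,0) if z<.1 else (255,0,255),1)
        cv2.imwrite(f"pics/{n}.png",im)
E
python3 fit.py
```

```text
[0.4393 0.0659 3.0923] [[1.5, -0.8], [-1.0, 1.3], [29.4, -0.2], [-26.8, -0.0], [14.7, 15.3], [-20.0, -20.2]]
[ 0.5847 -0.219  -0.4129] [[-0.7, -1.3], [1.4, -0.7], [1.1, 0.8], [-0.6, -1.7], [-0.2, 0.3], [0.2, 0.1], [-0.1, -1.4], [0.2, 1.5], [1.9, 0.1]]
```

```bash
sed -i 's/(-37,32,22)),(t,T((232,306)),(-37,-32,22))/(-37,-32,22)),(t,T((232,306)),(-37,32,22))/; s/(-40,-32,22)),(s,S((520,443)),(-40,32,22))/(-40,32,22)),(s,S((520,443)),(-40,-32,22))/' fit.py; python3 fit.py
```

```text
[0.4388 0.0667 3.2063] [[-0.8, -0.6], [0.0, 1.5], [-1.6, 0.4], [-0.3, -0.1], [-0.6, -1.1], [-1.4, -1.1]]
[ 0.5847 -0.219  -0.4129] [[-0.7, -1.3], [1.4, -0.7], [1.1, 0.8], [-0.6, -1.7], [-0.2, 0.3], [0.2, 0.1], [-0.1, -1.4], [0.2, 1.5], [1.9, 0.1]]
```

View pics/tf.png

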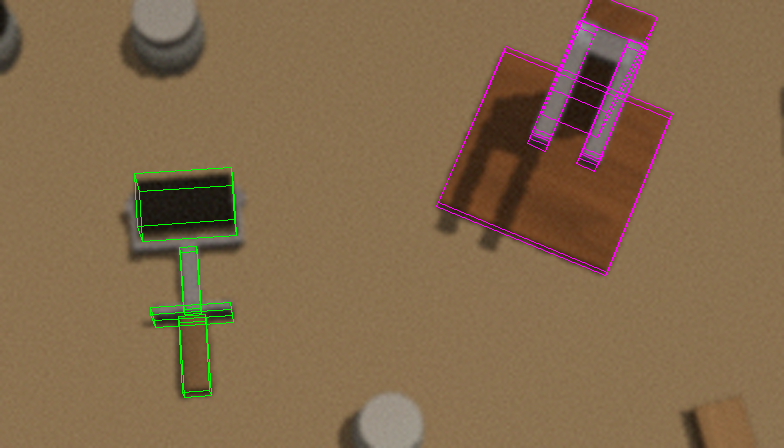

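View pics/sf.png

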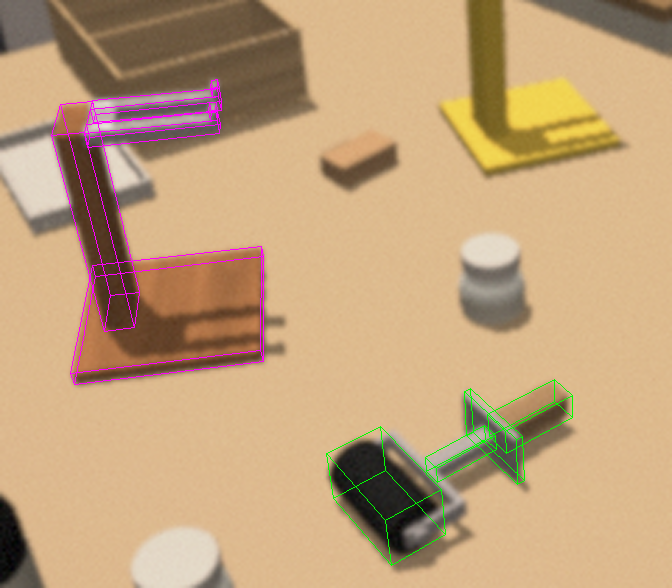

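```bash
cat > plan.py <<'E'
from h import *
def plan(wps,step=55,turn=.17):
    """wps: list of (x,y,z,yaw[,step]); pose down; prints rows"""
    st=get_state(); p=np.array(st["eef_pos"]); Rm=R.from_euler("xyz",st["ee_rot"])
    print("at",np.round(p,4),np.round(st["ee_rot"],4),"t",st["t"],"w",st["width"],"F",np.round(st["force"],1))
    out=[]
    for w in wps:
        tp=np.array(w[:3]); tr=R.from_euler("xyz",[np.pi,0,w[3]]); s=w[4] if len(w)>4 else step
        rel=(Rm.inv()*tr).as_rotvec(); n=max(1,int(np.ceil(max(np.linalg.norm(tp-p)*1000/s,np.linalg.norm(rel)/turn))))
        p0=p.copy()
        for i in range(n):
            d=Rm.inv().apply(p0+(tp-p0)*(i+1)/n-p)*1000; dr=rel/n
            d=np.round(d,1);dr=np.round(dr,4)
            out.append(" ".join(f"{v:g}" for v in [*d,*dr]))
            p=p+Rm.apply(d)/1000; Rm=Rm*R.from_rotvec(dr)
        out[-1]+="   |"
    for i,r in enumerate(out): print(i+1,r)
E
python3 -c "
from plan import *
plan([(.27,.35,.28,-.15),(.439,.067,.13,.065)])"
```

```text
at [0.254  0.6254 0.2516] [-3.1415  0.     -0.3858] t 0.7 w 0.08764804922204149 F [0.3 0.2 0.7]
1 19.7 41.5 -4.7 -0 0 -0.0393
2 18.1 42.3 -4.8 -0 0 -0.0393
3 16.5 42.9 -4.7 -0 0 -0.0393
4 14.7 43.6 -4.7 -0 0 -0.0393
5 13 44.1 -4.8 -0 0 -0.0393
6 11.2 44.5 -4.7 -0 0 -0.0393   |
7 29.9 36.4 21.4 -0 0 -0.0307
8 28.8 37.2 21.4 -0 0 -0.0307
9 27.6 38.2 21.5 -0 0 -0.0307
10 26.5 39 21.4 -0 0 -0.0307
11 25.2 39.7 21.4 -0 0 -0.0307
12 24 40.5 21.4 -0 0 -0.0307
13 22.8 41.3 21.5 -0 0 -0.0307   |
```

step_arm --commands "20 41.5 -5 0 0 -0.039; 18 42.5 -5 0 0 -0.039; 16.5 43 -5 0 0 -0.039; 14.5 43.5 -5 0 0 -0.039; 13 44 -5 0 0 -0.039; 11 44.5 -5 0 0 -0.039" --jaw 60

```text
t: 1.45
eef_pos: [0.2695, 0.3484, 0.2819]
ee_rot: [-3.141, -0.0, -0.15]
force: [0.5, -0.7, 0.5]
width: 0.0599
```

step_arm --commands "30 36.5 21.5 0 0 -0.031; 29 37 21.5 0 0 -0.031; 27.5 38 21.5 0 0 -0.031; 26.5 39 21.5 0 0 -0.031; 25 39.5 21.5 0 0 -0.031; 24 40.5 21.5 0 0 -0.031; 23 41 21.5 0 0 -0.031; 0 0 0 0 0 0"

```text
t: 2.45
eef_pos: [0.4385, 0.0646, 0.1295]
ee_rot: [3.14, 0.003, 0.061]
force: [-0.0, 0.0, 0.5]
width: 0.0596
```

```bash
python3 -c "
from plan import *
plan([(.439,.067,.08,.065),(.439,.067,.029,.065,30)])
s=grab_frame('scene');t=grab_frame('top');save(s,'s1',(140,160,440,400),2.6);save(t,'t1',(180,60,460,270),2.8)
for p in (s,t): print(proj(p,[get_state()['eef_pos']]))
"
```

```text
at [0.4385 0.0646 0.1295] [3.1399e+00 3.0000e-03 6.0900e-02] t 2.45 w 0.05961547753255439 F [-0.   0.   0.5]
1 0.8 -2.4 49.5 0.0017 0.003 -0.0041   |
2 -0 -0 25.5 -0 -0 -0
3 -0 -0 25.5 -0 -0 -0   |
[[329.61218449 266.28661201]]
[[286.15580556 206.90476954]]
```

View pics/t1.png

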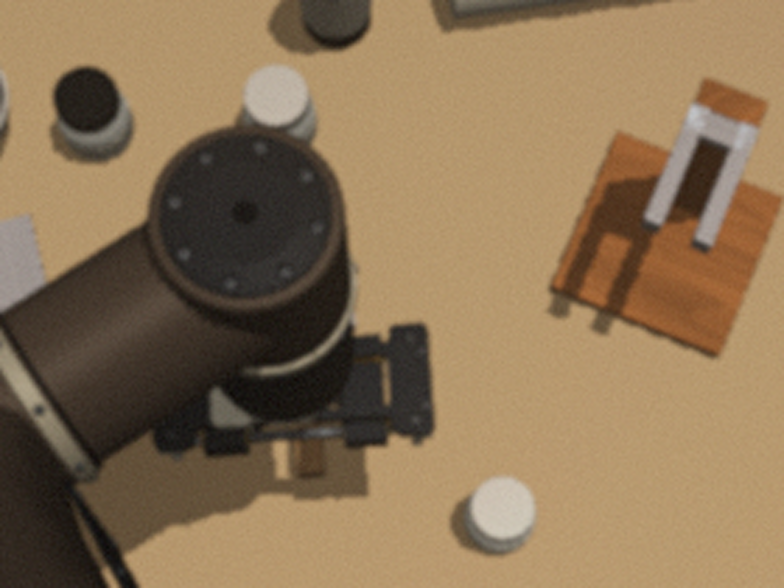

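View pics/s1.png

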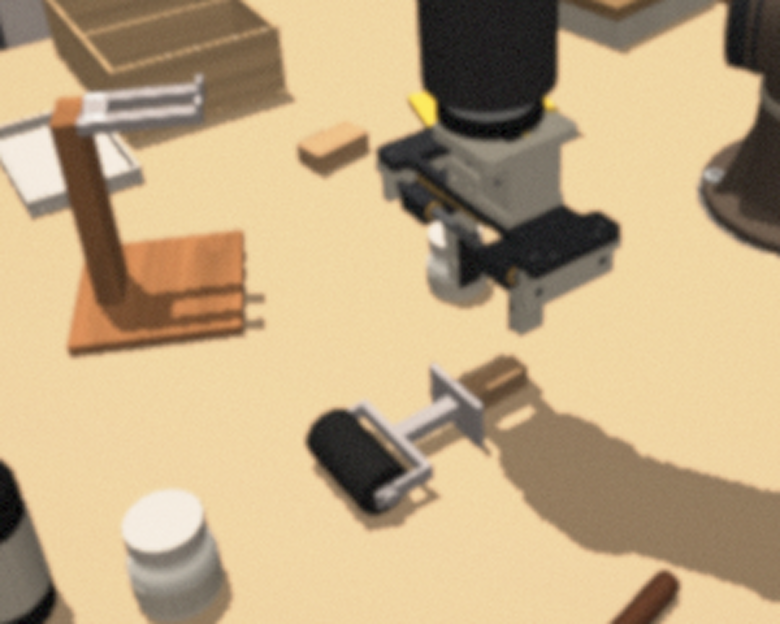

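step_arm --commands "0 0 50 0 0 0; 0 0 25 0 0 0; 0 0 0 0 0 0; 0 0 0 0 0 0"

```text
t: 3.05
eef_pos: [0.4393, 0.0687, 0.0574]
ee_rot: [-3.141, -0.002, 0.067]
force: [0.2, -0.6, -0.4]
width: 0.0601
```

```bash
python3 -c "
from plan import *
plan([(.439,.067,.029,.065,30)])
s=grab_frame('scene');save(s,'s2',(200,230,400,380),4)
q=np.load('q.npy')[0];c,n=np.cos(q[2]),np.sin(q[2])
"
```

```text
at [0.4393 0.0687 0.0574] [-3.1408e+00 -1.9000e-03  6.6900e-02] t 3.05 w 0.060073310126681385 F [ 0.2 -0.6 -0.4]
1 -0.5 1.7 28.4 -0.0008 -0.0018 0.0019   |
```

View pics/s2.png

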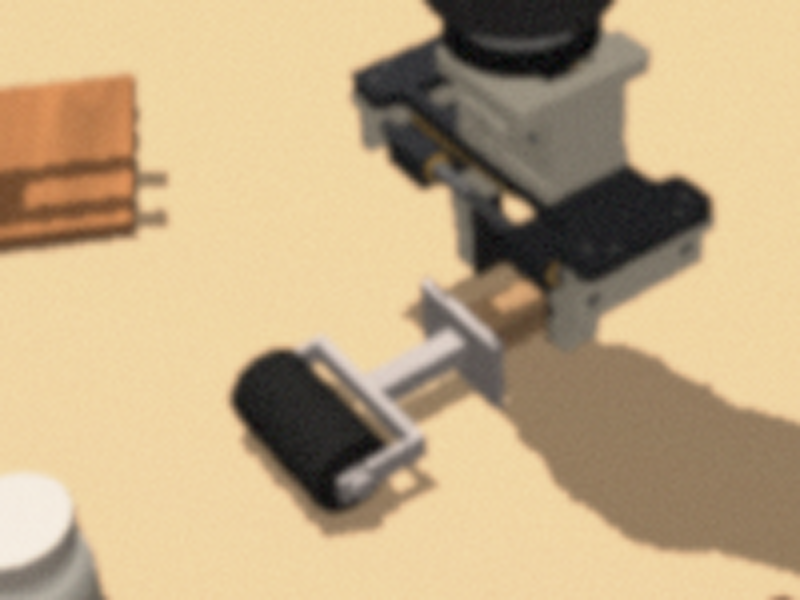

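step_arm --commands "0 1 20 0 0 0; 0 0 8 0 0 0; 0 0 0 0 0 0; 0 0 0 0 0 0"

```text
t: 3.6
eef_pos: [0.439, 0.0668, 0.0287]
ee_rot: [-3.141, -0.001, 0.065]
force: [0.8, 0.5, -0.2]
width: 0.0597
```

step_arm --commands "0 0 0 0 0 0; 0 0 0 0 0 0; 0 0 0 0 0 0; 0 0 0 0 0 0; 0 0 0 0 0 0; 0 0 0 0 0 0; 0 0 0 0 0 0; 0 0 0 0 0 0" --jaw 10 --grip_force 60

```text
t: 4.6
eef_pos: [0.4385, 0.0664, 0.0281]
ee_rot: [3.141, 0.0, 0.065]
force: [-0.4, -0.8, 2.4]
width: 0.0212
```

step_arm --commands "0 0 -10 0 0 0; 0 0 -20 0 0 0; 0 0 -35 0 0 0; 0 0 -45 0 0 0; 0 0 -50 0 0 0; 0 0 -45 0 0 0; 0 0 -35 0 0 0; 0 0 -20 0 0 0"

```text
t: 5.6
eef_pos: [0.4385, 0.0666, 0.2905]
ee_rot: [-3.14, -0.002, 0.065]
force: [0.5, 0.4, -3.3]
width: 0.0213
```

step_arm --commands "0 0 -5 0 0 0; 0 0 0 0 0 0; 0 0 0 0 0 0; 0 0 0 0 0 0"

```text
t: 6.1
eef_pos: [0.4383, 0.0664, 0.2922]
ee_rot: [3.141, 0.002, 0.065]
force: [0.2, -0.1, -2.1]
width: 0.0218
```

```bash
python3 -c "
from plan import *
plan([])
s=grab_frame('scene');save(s,'s3',(120,100,440,340),2.5)
"
```

```text
at [0.4383 0.0664 0.2922] [3.1409e+00 1.6000e-03 6.5200e-02] t 6.1 w 0.021796005203248446 F [ 0.2 -0.1 -2.1]
```

View pics/s3.png

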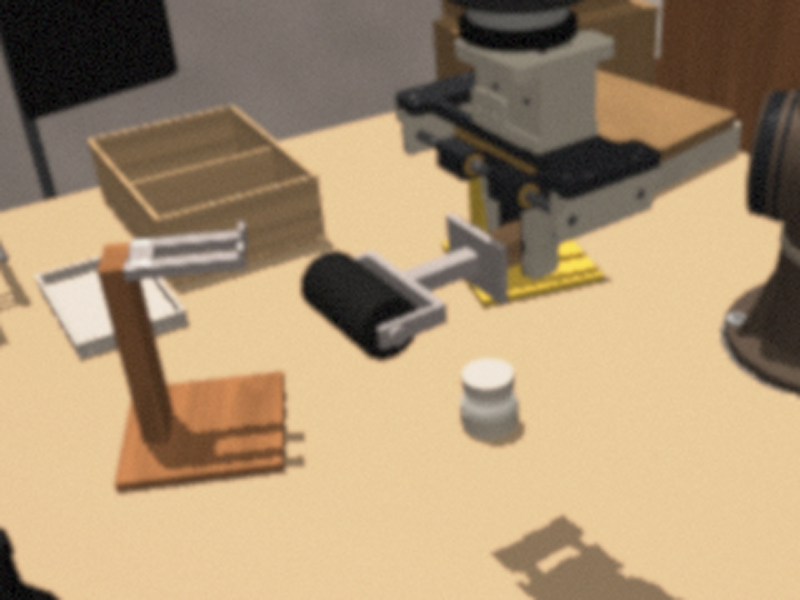

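Lifted level. Now loosen gradually.

step_arm --commands "0 0 0 0 0 0; 0 0 0 0 0 0; 0 0 0 0 0 0; 0 0 0 0 0 0" --grip_force 20

```text
t: 6.65
eef_pos: [0.4386, 0.0665, 0.2931]
ee_rot: [-3.142, -0.0, 0.065]
force: [0.2, -0.2, -3.0]
width: 0.0216
```

step_arm --commands "0 0 0 0 0 0; 0 0 0 0 0 0; 0 0 0 0 0 0; 0 0 0 0 0 0; 0 0 0 0 0 0; 0 0 0 0 0 0" --grip_force 13

```text
t: 7.4
eef_pos: [0.4387, 0.0665, 0.2931]
ee_rot: [-3.142, -0.0, 0.065]
force: [-0.2, 0.2, -2.6]
width: 0.0219
```

```bash
python3 -c "
from plan import *
plan([])
s=grab_frame('scene');save(s,'s4',(120,100,440,340),2.5)
"
```

```text
at [0.4387 0.0665 0.2931] [-3.1415e+00 -2.0000e-04  6.5200e-02] t 7.4 w 0.021924568277336503 F [-0.2  0.2 -2.6]
```

View pics/s4.png

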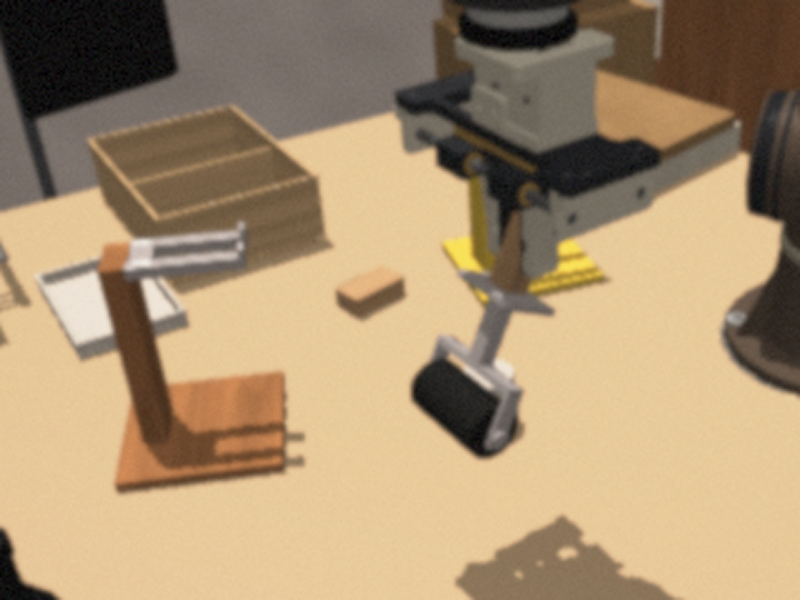

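Swung about 60–70°; loosen further.

step_arm --commands "0 0 0 0 0 0; 0 0 0 0 0 0; 0 0 0 0 0 0; 0 0 0 0 0 0" --grip_force 8

```text
t: 7.95
eef_pos: [0.4386, 0.0665, 0.2931]
ee_rot: [3.142, -0.0, 0.065]
force: [0.4, 0.2, -2.6]
width: 0.0224
```

step_arm --commands "0 0 0 0 0 0; 0 0 0 0 0 0; 0 0 0 0 0 0; 0 0 0 0 0 0; 0 0 0 0 0 0; 0 0 0 0 0 0; 0 0 0 0 0 0; 0 0 0 0 0 0" --grip_force 5

```text
t: 8.95
eef_pos: [0.4386, 0.0665, 0.2931]
ee_rot: [3.142, 0.0, 0.065]
force: [-0.3, -0.4, -2.9]
width: 0.0219
```

step_arm --commands "0 0 0 0 0 0; 0 0 0 0 0 0; 0 0 0 0 0 0; 0 0 0 0 0 0" --grip_force 5

```text
t: 9.45
eef_pos: [0.4386, 0.0665, 0.2931]
ee_rot: [3.142, -0.0, 0.065]
force: [0.3, -0.2, -2.6]
width: 0.022
```

```bash
python3 -c "
from plan import *
plan([])
s=grab_frame('scene');save(s,'s5',(200,100,400,300),3)
np.save('s5.npy',s,allow_pickle=True)
"
```

```text
at [0.4386 0.0665 0.2931] [ 3.1416 -0.      0.0652] t 9.45 w 0.02196201551012702 F [ 0.3 -0.2 -2.6]
```

View pics/s5.png

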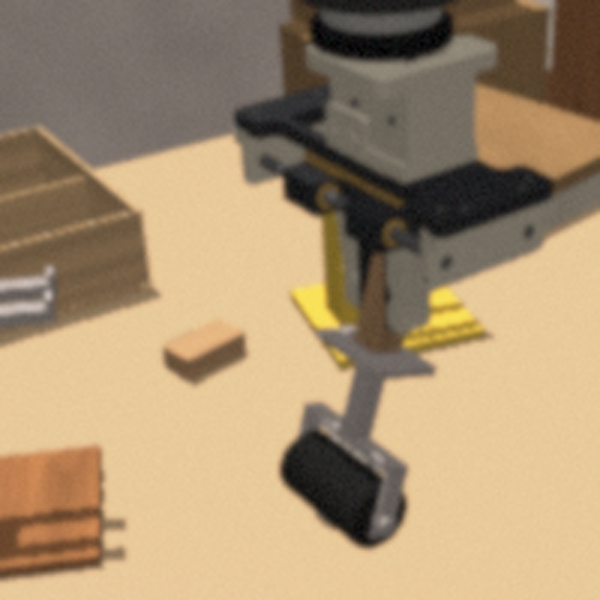

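```bash
cat > ov.py <<'E'
from h import *
def box(x0,x1,y0,y1,z0,z1):
    c=[(x,y,z) for x in(x0,x1) for y in(y0,y1) for z in(z0,z1)]
    return [(c[i],c[j]) for i in range(8) for j in range(i) if bin(i^j).count("1")==1]
bl=box(-34,28,-11,11,-11,11)+box(-40,-34,-32,32,-22,22)+box(-92,-40,-7,7,-7,7)+box(-152,-108,-39,39,-22,22)
fl=box(-45,105,-75,75,-200,-188)+box(-38,60,12,26,-12,0)+box(-38,60,-26,-12,-12,0)+box(60,84,-25,25,-188,0)+box(-38,-33,12,26,0,8)+box(-38,-33,-26,-12,0,8)
def brot(yaw,th): # yaw: heading of tool x when level ; th=swing angle (pi/2 = hanging, x up)
    return R.from_euler("z",yaw)*R.from_euler("y",-th)
def draw(p,n,b,sc,items):
    im=p["frame"][b[1]:b[3],b[0]:b[2],::-1]; im=cv2.resize(im,None,fx=sc,fy=sc,interpolation=cv2.INTER_CUBIC)
    for org,rot,L,col in items:
        for A,B in L:
            u=(proj(p,np.array(org)+rot.apply(np.array([A,B])/1000.))-np.array(b[:2])+.5)*sc-.5
            cv2.line(im,tuple(int(k) for k in u[0]),tuple(int(k) for k in u[1]),col,1,cv2.LINE_AA)
    cv2.imwrite(f"pics/{n}.png",im)
E
python3 - <<'E'
from ov import *
s=np.load('s5.npy',allow_pickle=True).item()
o=[.4386,.0665,.287]
ims=[]
for i,d in enumerate((90,80,70)):
    draw(s,f"o{i}",(250,170,350,300),4,[(o,brot(.065+np.pi,np.radians(d)),bl,(0,255,0))]); ims.append(cv2.imread(f"pics/o{i}.png"))
cv2.imwrite("pics/oo.png",cv2.resize(np.hstack(ims),None,fx=.66,fy=.66))
E
```

```text
(no output)
```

View pics/oo.png

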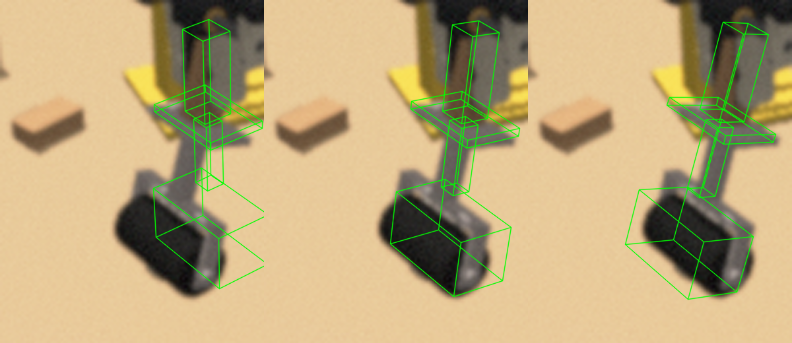

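step_arm --commands "0 0 0 0 0 0; 0 0 0 0 0 0; 0 0 0 0 0 0; 0 0 0 0 0 0; 0 0 0 0 0 0; 0 0 0 0 0 0" --grip_force 3.5

```text
t: 10.25
eef_pos: [0.4386, 0.0665, 0.2931]
ee_rot: [-3.142, -0.0, 0.065]
force: [-0.0, -0.6, -1.8]
width: 0.0219
```

```bash
cat > look.py <<'E'
from ov import *
import sys
st=get_state(); o=np.array(st["eef_pos"])+R.from_euler("xyz",st["ee_rot"]).apply([0,0,.006])
print(st["t"],np.round(o,4),st["width"])
s=grab_frame("scene"); np.save("s.npy",s,allow_pickle=True)
c=proj(s,[o-[0,0,.06]])[0].astype(int); x0=max(0,c[0]-55);y0=max(0,c[1]-75)
ims=[]
for d in (90,85,80):
    draw(s,"tmp",(x0,y0,x0+110,y0+140),4,[(o,brot(st["ee_rot"][2]+np.pi,np.radians(d)),bl,(0,255,0))] if d else []); ims.append(cv2.imread("pics/tmp.png"))
cv2.imwrite(f"pics/{sys.argv[1]}.png",cv2.resize(np.hstack(ims),None,fx=.6,fy=.6))
E
python3 look.py l1
```

```text
10.25 [0.4386 0.0665 0.2871] 0.021899664124966252
```

View pics/l1.png

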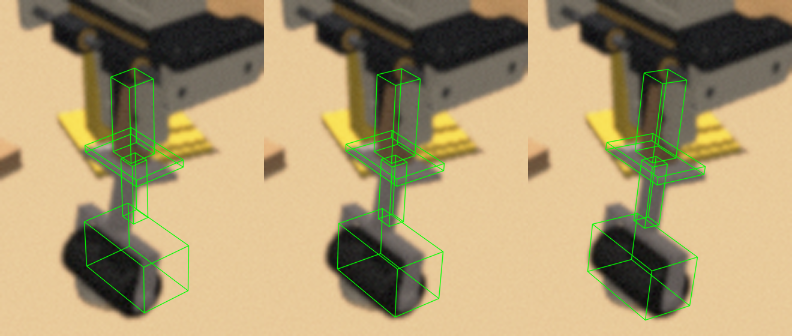

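step_arm --commands "0 0 0 0 0 0; 0 0 0 0 0 0; 0 0 0 0 0 0; 0 0 0 0 0 0" --grip_force 60

```text
t: 10.8
eef_pos: [0.4386, 0.0665, 0.2931]
ee_rot: [3.142, 0.0, 0.065]
force: [0.0, -0.2, -2.0]
width: 0.0219
```

```bash
python3 -c "
from h import *
s=grab_frame('scene'); np.save('s6.npy',s,allow_pickle=True); save(s,'s6',(260,180,360,280),7)
t=grab_frame('top'); save(t,'t6',(200,100,400,250),4)
"
```

```text
(no output)
```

View pics/s6.png

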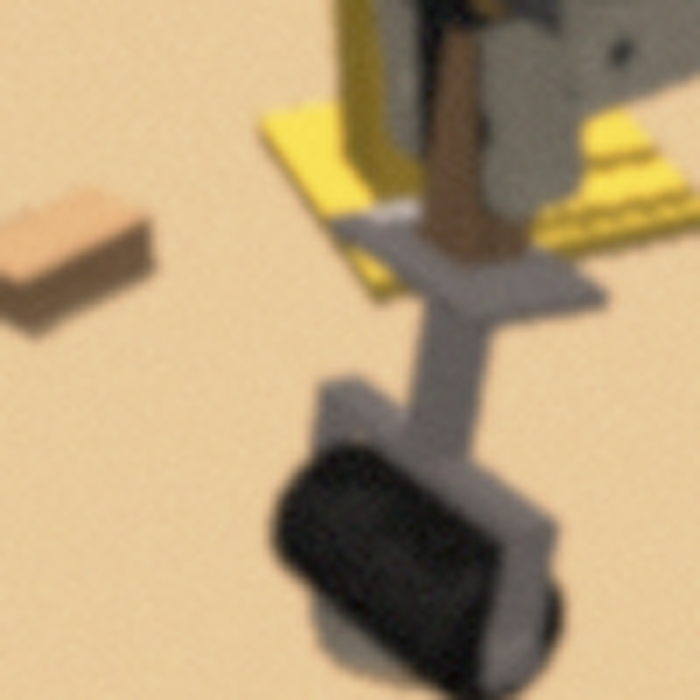

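View pics/t6.png

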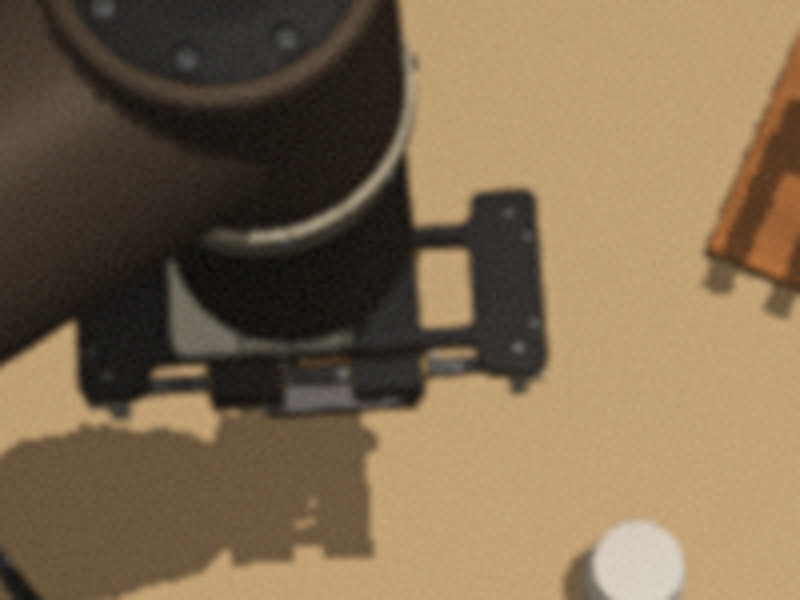

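Run:
```python
from ov import *
from scipy.optimize import least_squares
s=np.load('s6.npy',allow_pickle=True).item()
C=lambda v:np.array([260,180])+(np.array(v)+.5)/7-.5
obs=[((-37,32,22),(332,222)),((-40,-32,22),(470,320)),((-37,-32,-22),(607,297)),((-34,-11,11),(460,262)),((-90,0,0),(441,445)),((-130,-45,0),(522,635))]
o=np.array([.4386,.0665,.2871])
def org(q): return o+np.array([q[0],0,q[1]])/1000
def res(q):
    pr=proj(s,org(q)+brot(.065+np.pi+q[3],np.pi/2-q[2]).apply(np.array([a for a,_ in obs])/1000.))
    return np.append((pr-np.array([C(b) for _,b in obs])).ravel(),q[3]*30)
r=least_squares(res,[0,0,.1,0],loss="soft_l1",x_scale=[1,1,.1,.1]);print(np.round(r.x,3),np.round(res(r.x),1))
q=r.x
draw(s,"o6",(260,180,360,280),7,[(org(q),brot(.065+np.pi+q[3],np.pi/2-q[2]),bl,(0,255,0))])
```

```text
[-2.644 -3.296  0.199 -0.008] [-0.7 -0.9  0.4  1.4  0.6 -0.8  0.1  0.6 -0.2 -1.5 -0.1  1.5 -0.2]
```

View pics/o6.png

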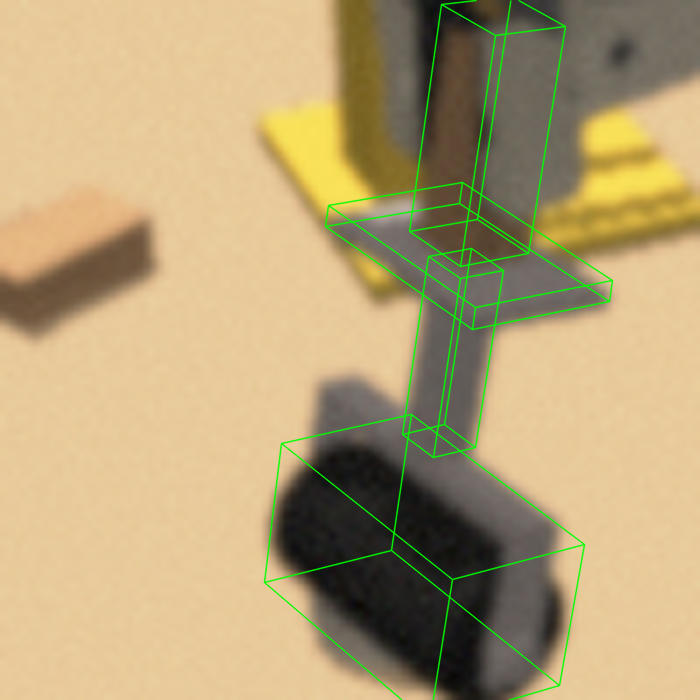

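```bash
sed -i 's/\[np.pi,0,w\[3\]\]/[np.pi,PITCH,w[3]]/; s/^def plan/PITCH=0.0\ndef plan/' plan.py
python3 - <<'E'
import plan
from h import *
plan.PITCH=.2
f=np.array([.5847,-.219]);ex=np.array([np.cos(-.4129),np.sin(-.4129)])
p=f-.1*ex; print(p)
plan.plan([(p[0],p[1],.293,-.413,28)],turn=.1)
E
```

```text
[ 0.4931039  -0.17887327]
at [0.4386 0.0665 0.2931] [-3.1416  0.      0.0652] t 10.9 w 0.02214925191527059 F [-0.1 -0.3 -3.1]
1 4.3 27.6 0 0.0053 -0.0218 0.053
2 5.7 27.3 -0.2 0.0053 -0.0218 0.053
3 7.1 27 -0.6 0.0053 -0.0218 0.053
4 8.6 26.6 -0.8 0.0053 -0.0218 0.053
5 9.9 26.1 -1.2 0.0053 -0.0218 0.053
6 11.3 25.5 -1.6 0.0053 -0.0218 0.053
7 12.6 24.9 -1.9 0.0053 -0.0218 0.053
8 13.8 24.1 -2.4 0.0053 -0.0218 0.053
9 15 23.4 -2.8 0.0053 -0.0218 0.053   |
```

step_arm --commands "2 13.8 0 0.0026 -0.011 0.0265; 2.3 13.8 0 0.0026 -0.011 0.0265; 5.7 27.3 -0.2 0.0053 -0.0218 0.053; 7.1 27 -0.6 0.0053 -0.0218 0.053; 8.6 26.6 -0.8 0.0053 -0.0218 0.053; 9.9 26.1 -1.2 0.0053 -0.0218 0.053; 11.3 25.5 -1.6 0.0053 -0.0218 0.053"

```text
t: 11.78
eef_pos: [0.4749, -0.0981, 0.293]
ee_rot: [-3.131, 0.134, -0.254]
force: [0.2, -0.4, -2.0]
width: 0.0215
```

step_arm --commands "12.6 24.9 -1.9 0.0053 -0.0218 0.053; 13.8 24.1 -2.4 0.0053 -0.0218 0.053; 7.5 11.7 -1.4 0.0026 -0.011 0.0265; 7.5 11.7 -1.4 0.0026 -0.011 0.0265; 0 0 0 0 0 0; 0 0 0 0 0 0; 0 0 0 0 0 0; 0 0 0 0 0 0"

```text
t: 12.78
eef_pos: [0.4924, -0.1786, 0.2932]
ee_rot: [3.141, 0.2, -0.413]
force: [-0.5, -0.2, -1.7]
width: 0.0217
```

Run:
```python
from h import *
st=get_state();print(st['t'],st['eef_pos'],st['ee_rot'],st['force'],st['width'])
s=grab_frame('scene'); np.save('s7.npy',s,allow_pickle=True); save(s,'s7',(160,120,320,270),5)
t=grab_frame('top');np.save('t7.npy',t,allow_pickle=True); save(t,'t7',(300,80,500,230),4)
```

```text
12.775 [ 0.492371   -0.17858604  0.29320159] [ 3.14139869  0.19981876 -0.4125852 ] [-0.45735592 -0.22528775 -1.69004513] 0.021709969536258925
```

View pics/s7.png

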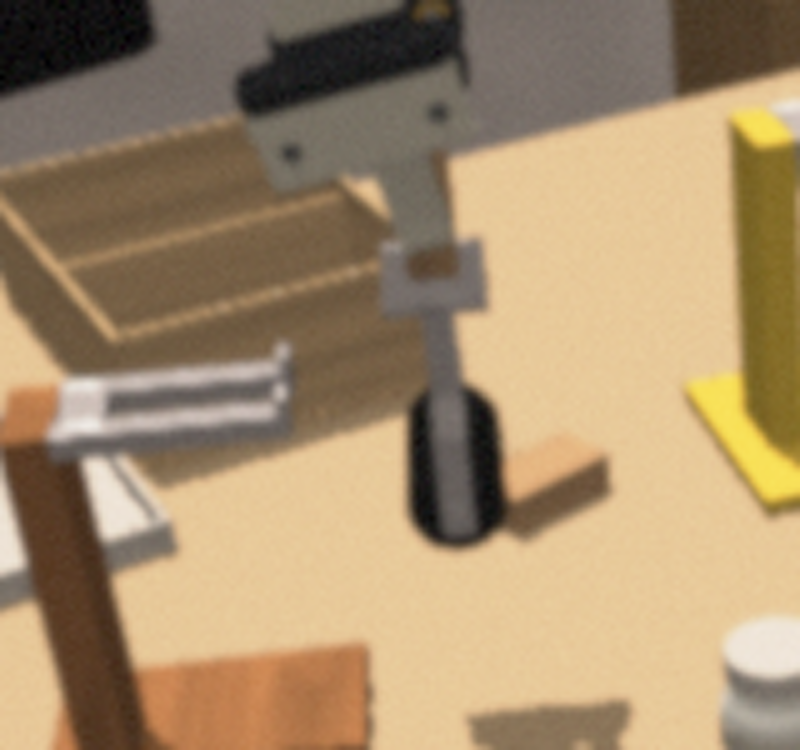

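View pics/t7.png

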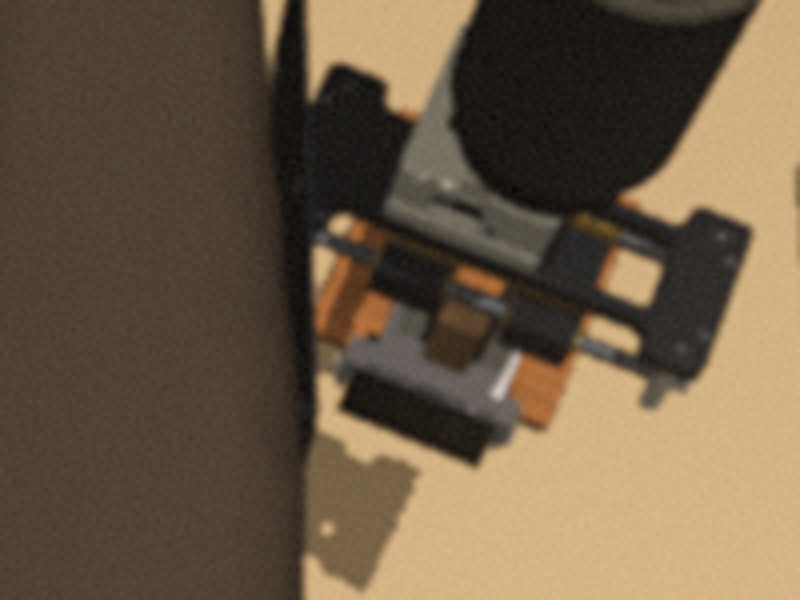

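```bash
cat > fit7.py <<'E'
from ov import *
from scipy.optimize import least_squares
F0=np.array([.5847,-.219,.2]);RF=R.from_euler("z",-.4129)
def fit(s,b,sc,obs,o,name,fit_y=False):
    C=lambda v:np.array(b[:2])+(np.array(v)+.5)/sc-.5
    def org(q): return o+RF.apply(np.array([q[0],q[4]*fit_y,q[1]])/1000)
    rot=lambda q:brot(-.4129+np.pi+q[3],np.pi/2-q[2])
    def res(q):
        pr=proj(s,org(q)+rot(q).apply(np.array([a for a,_ in obs])/1000.))
        return np.r_[(pr-np.array([C(x) for _,x in obs])).ravel(),q[3]*30,q[4]*.02]
    r=least_squares(res,[0,0,.0,0,0],loss="soft_l1",x_scale=[1,1,.1,.1,1]);q=r.x
    print("dx dz lean dyaw dy",np.round(q,3),"res",np.round(res(q),1))
    g=org(q)+rot(q).apply([-.04,0,0]); print("guard in fork mm",np.round(RF.inv().apply(g-F0)*1000,1))
    draw(s,name,b,sc,[(org(q),rot(q),bl,(0,255,0)),(F0,RF,fl,(255,0,255))])
    return q
def grasp():
    st=get_state(); return np.array(st["eef_pos"])+R.from_euler("xyz",st["ee_rot"]).apply([0,0,.006])
E
python3 - <<'E'
from fit7 import *
s=np.load('s7.npy',allow_pickle=True).item()
obs=[((-40,-32,22),(384,316)),((-40,-32,-22),(488,309)),((-34,32,22),(382,243)),((-34,32,-22),(482,236)),((-130,-39,0),(456,500))]
fit(s,(160,120,320,270),5,obs,grasp(),"o7")
fit(s,(160,120,320,270),5,obs,grasp(),"o7y",True)
E
```

```text
dx dz lean dyaw dy [-4.909 -3.509  0.027 -0.     0.   ] res [-0.3  0.2  0.3  0.1 -0.2 -0.7  0.1 -0.6  0.1  1.3 -0.   0. ]
guard in fork mm [-105.8   -0.2   43.7]
dx dz lean dyaw dy [-3.8640e+00 -1.6176e+01  2.6000e-02 -0.0000e+00 -2.6106e+01] res [ 0.1  0.2 -0.   0.1  0.1 -0.3 -0.2 -0.2  0.   0.2 -0.  -0.5]
guard in fork mm [-104.8  -26.3   31.1]
```

View pics/o7.png

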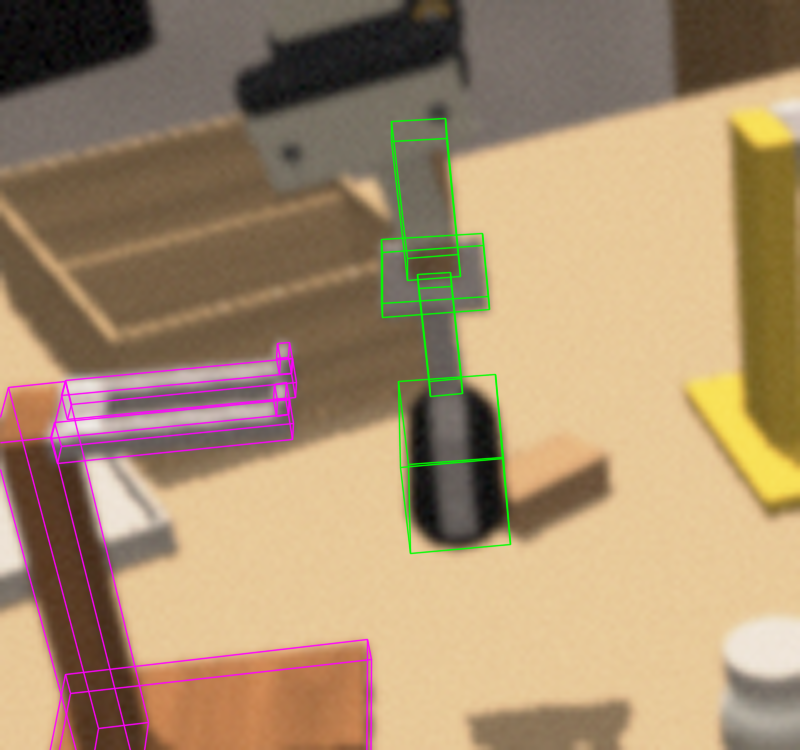

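Run:
```python
from fit7 import *
t=np.load('t7.npy',allow_pickle=True).item()
o=grasp()+RF.apply([-.0049,0,-.0035])
draw(t,"ot7",(360,110,460,210),7,[(o,brot(-.4129+np.pi,np.pi/2-.027),bl,(0,255,0)),(F0,RF,fl,(255,0,255))])
```

```text
(no output)
```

View pics/ot7.png

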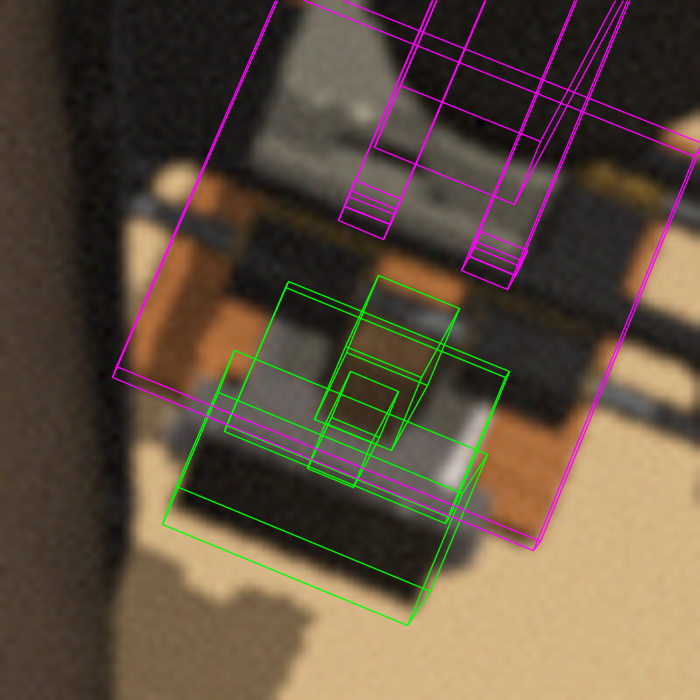

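Run:
```python
import plan
from fit7 import *
plan.PITCH=.22
p=np.array(get_state()["eef_pos"]); q=p+[0,0,-.027]; f=q+RF.apply([.055,0,0]);f2=f+RF.apply([.054,0,0])
plan.plan([(*q,-.413,14),(*f,-.413,12),(*f2,-.413,12)])
```

```text
at [ 0.4924 -0.1787  0.2931] [ 3.1413  0.2    -0.4128] t 12.875 w 0.021945355325127675 F [ 0.3 -0.5 -3. ]
1 2.7 -0 13.2 0.0002 -0.01 0.0001
2 2.8 -0 13.2 0.0002 -0.01 0.0001   |
3 10.7 -0 -2.4 -0 0 -0
4 10.8 -0 -2.4 -0 0 -0
5 10.7 -0 -2.4 -0 0 -0
6 10.7 -0 -2.4 -0 0 -0
7 10.8 -0 -2.4 -0 0 -0   |
8 10.5 -0 -2.4 -0 0 -0
9 10.6 -0 -2.3 -0 0 -0
10 10.5 -0 -2.4 -0 0 -0
11 10.5 -0 -2.3 -0 0 -0
12 10.6 -0 -2.4 -0 0 -0   |
```

step_arm --commands "2.7 0 13.2 0 -0.01 0; 2.7 0 13.2 0 -0.01 0; 10.7 0 -2.4 0 0 0; 10.7 0 -2.4 0 0 0; 10.7 0 -2.4 0 0 0; 10.7 0 -2.4 0 0 0; 10.7 0 -2.4 0 0 0; 0 0 0 0 0 0"

```text
t: 13.88
eef_pos: [0.5431, -0.2013, 0.2656]
ee_rot: [3.141, 0.221, -0.414]
force: [-1.5, -0.3, -2.6]
width: 0.0217
```

step_arm --commands "0 0 0 0 0 0; 0 0 0 0 0 0; 0 0 0 0 0 0"

```text
t: 14.25
eef_pos: [0.5424, -0.2009, 0.2662]
ee_rot: [3.141, 0.22, -0.413]
force: [-0.0, 0.4, -2.2]
width: 0.0217
```

Run:
```python
from h import *
st=get_state();print(st['t'],st['eef_pos'],st['ee_rot'],st['force'],st['width'])
s=grab_frame('scene'); np.save('s8.npy',s,allow_pickle=True); save(s,'s8',(160,150,270,255),7)
t=grab_frame('top');np.save('t8.npy',t,allow_pickle=True); save(t,'t8',(360,80,480,190),6)
```

```text
14.25 [ 0.54236078 -0.20092753  0.26624616] [ 3.1412869   0.21997444 -0.41329127] [-0.04824587  0.36715084 -2.23055474] 0.021702522642485678
```

View pics/s8.png

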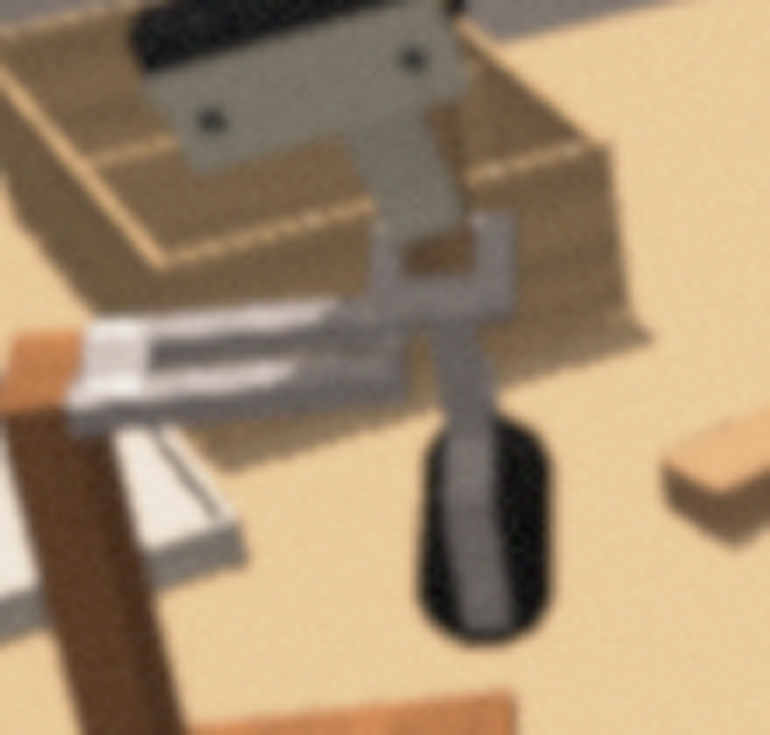

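View pics/t8.png

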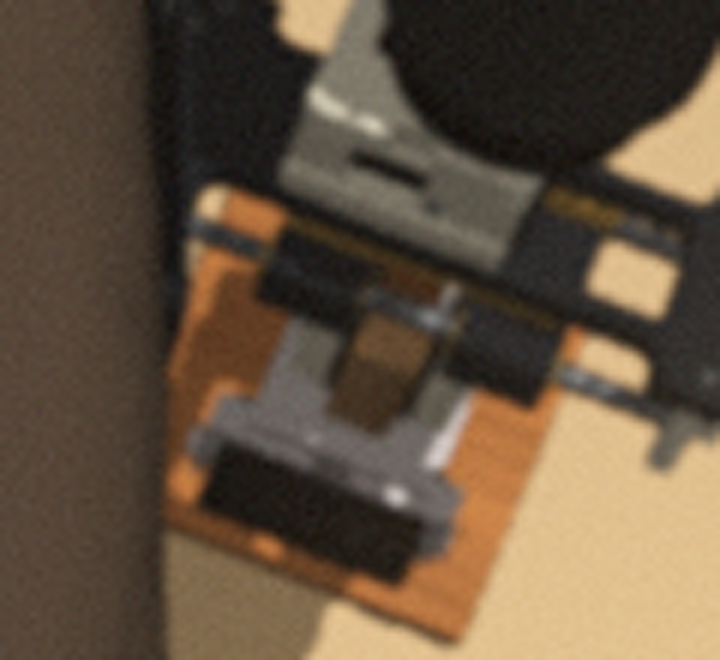

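Run:
```python
from fit7 import *
s=np.load('s8.npy',allow_pickle=True).item();t=np.load('t8.npy',allow_pickle=True).item()
obs=[((-40,-32,22),(377,322)),((-40,-32,-22),(516,314)),((-34,32,22),(372,222)),((-34,32,-22),(510,213)),((-130,-39,0),(486,577))]
q=fit(s,(160,150,270,255),7,obs,grasp(),"o8")
o=grasp()+RF.apply([q[0]/1000,0,q[1]/1000])
draw(t,"ot8",(370,90,470,190),7,[(o,brot(-.4129+np.pi,np.pi/2-q[2]),bl,(0,255,0)),(F0,RF,fl,(255,0,255))])
```

```text
dx dz lean dyaw dy [-5.591 -2.044  0.008  0.016  0.   ] res [-1.1  1.   0.4  0.  -0.  -0.7  0.5 -1.3 -0.   1.1  0.5  0. ]
guard in fork mm [-52.6  -0.5  18.3]
```

View pics/o8.png

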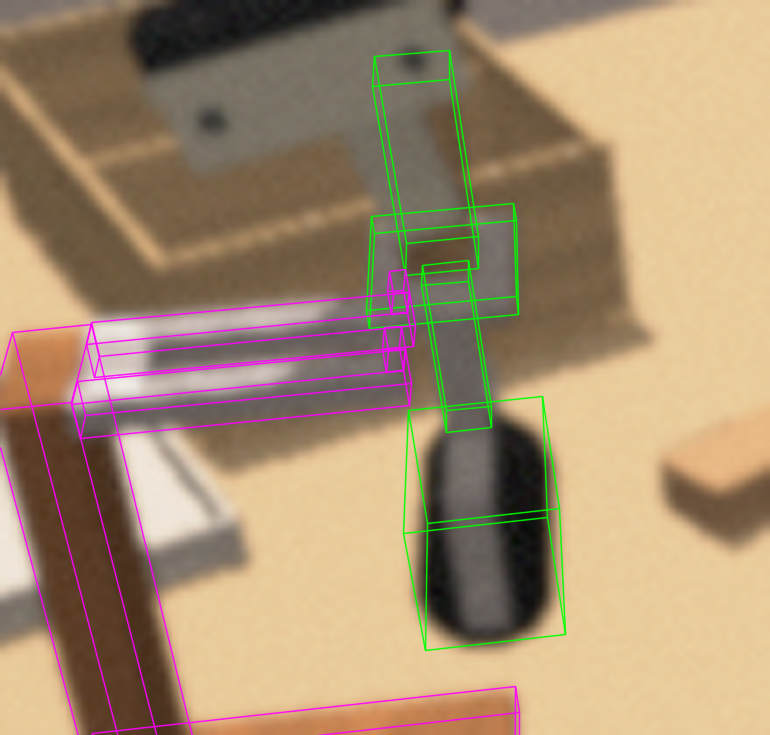

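View pics/ot8.png

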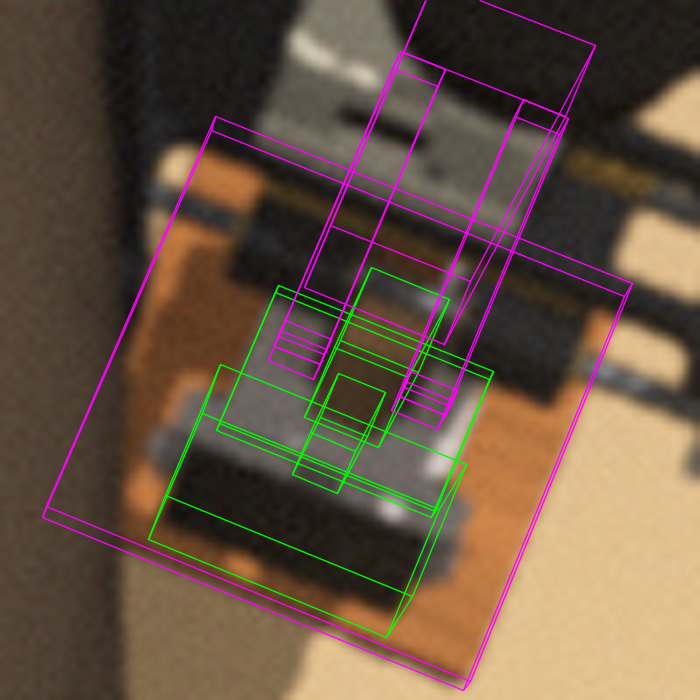

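step_arm --commands "10.7 -0.5 -2.4 0 0 0; 10.7 0 -2.4 0 0 0; 10.7 0 -2.4 0 0 0; 0 0 0 0 0 0; 0 0 0 0 0 0"

```text
t: 14.98
eef_pos: [0.5727, -0.2138, 0.2657]
ee_rot: [3.141, 0.221, -0.414]
force: [0.2, -0.3, -2.3]
width: 0.0217
```

step_arm --commands "10.7 0 -2.4 0 0 0; 10.7 0 -2.4 0 0 0; 0 0 0 0 0 0; 0 0 0 0 0 0; 0 0 0 0 0 0"

```text
t: 15.6
eef_pos: [0.5928, -0.2225, 0.2661]
ee_rot: [3.141, 0.22, -0.413]
force: [0.6, 1.1, -1.4]
width: 0.0219
```

Run:
```python
from h import *
st=get_state();print(st['t'],st['eef_pos'],st['ee_rot'],st['force'],st['moment'],st['width'])
s=grab_frame('scene'); np.save('s9.npy',s,allow_pickle=True); save(s,'s9',(160,150,270,255),7)
t=grab_frame('top');np.save('t9.npy',t,allow_pickle=True); save(t,'t9',(360,80,480,190),6)
```

```text
15.6 [ 0.59276714 -0.22252915  0.2660645 ] [ 3.1411608   0.22038058 -0.41346808] [ 0.56418282  1.14780265 -1.40222485] [-0.33680372 -0.8349843   0.01358419] 0.0218886020211906
```

View pics/s9.png

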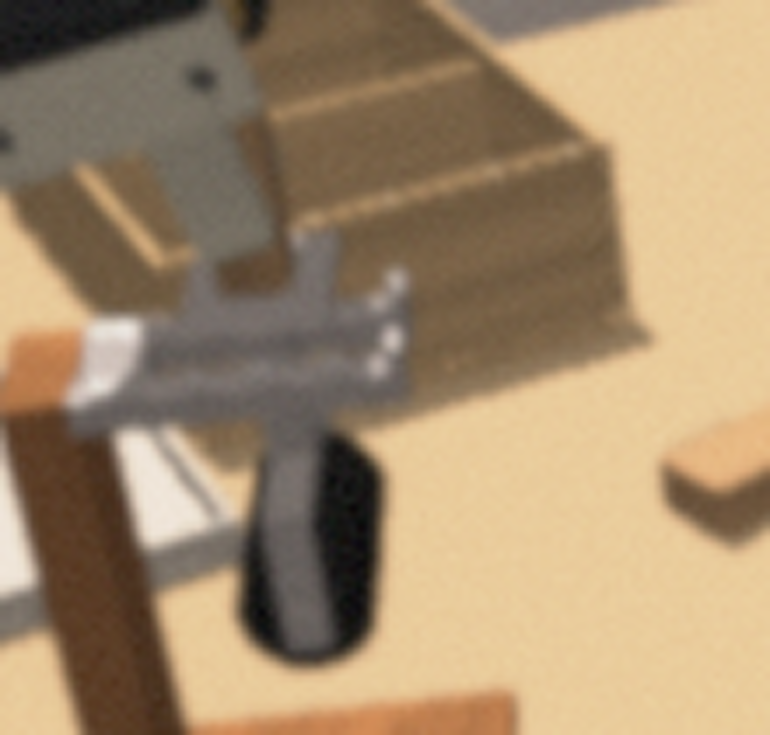

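View pics/t9.png

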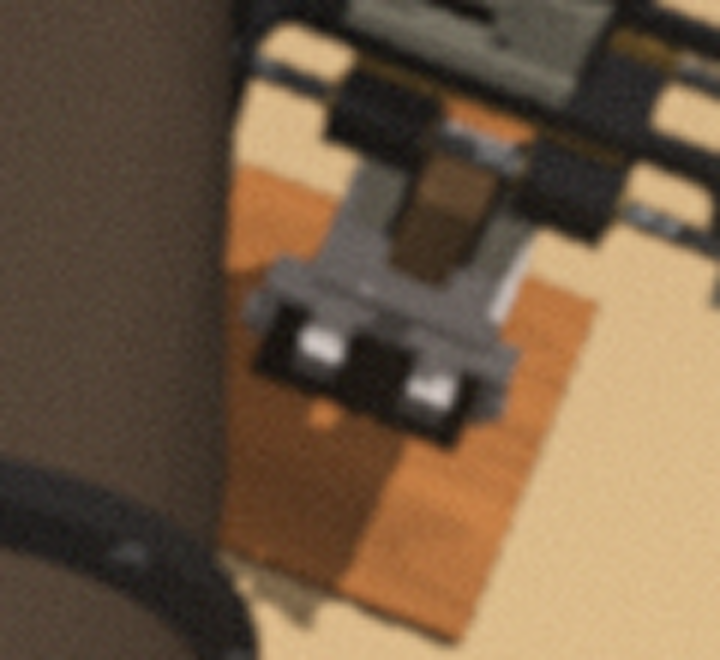

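step_arm --commands "0.9 0 3.9 0 0 0; 0.9 0 3.9 0 0 0; 0.9 0 3.9 0 0 0; 0 0 0 0 0 0; 0 0 0 0 0 0"

```text
t: 16.32
eef_pos: [0.593, -0.2227, 0.2541]
ee_rot: [3.141, 0.22, -0.413]
force: [0.3, 0.6, -2.5]
width: 0.0218
```

step_arm --commands "0.4 0 2 0 0 0; 0 0 0 0 0 0; 0 0 0 0 0 0"

```text
t: 16.7
eef_pos: [0.5929, -0.2227, 0.252]
ee_rot: [3.141, 0.22, -0.414]
force: [-0.0, -0.3, -3.7]
width: 0.0215
```

step_arm --commands "0.4 0 1.5 0 0 0; 0 0 0 0 0 0; 0 0 0 0 0 0"

```text
t: 17.08
eef_pos: [0.5931, -0.2227, 0.2507]
ee_rot: [3.141, 0.22, -0.413]
force: [0.5, 0.9, -0.7]
width: 0.0217
```

step_arm --commands "0.2 0 1 0 0 0; 0 0 0 0 0 0; 0 0 0 0 0 0"

```text
t: 17.45
eef_pos: [0.5931, -0.2227, 0.2506]
ee_rot: [3.141, 0.219, -0.413]
force: [-1.0, 1.0, 5.3]
width: 0.0217
```

step_arm --commands "0.2 0 1 0 0 0; 0 0 0 0 0 0; 0 0 0 0 0 0"

```text
t: 17.82
eef_pos: [0.5931, -0.2227, 0.2506]
ee_rot: [3.141, 0.218, -0.413]
force: [-0.8, 2.5, 10.4]
width: 0.0214
```

step_arm --commands "-0.2 0 -1 0 0 0; 0 0 0 0 0 0; 0 0 0 0 0 0; 0 0 0 0 0 0" --grip_force 8

```text
t: 18.32
eef_pos: [0.5932, -0.2227, 0.2506]
ee_rot: [3.141, 0.219, -0.413]
force: [-1.0, 1.9, 6.6]
width: 0.0219
```

step_arm --commands "0 0 0 0 0 0; 0 0 0 0 0 0; 0 0 0 0 0 0; 0 0 0 0 0 0" --grip_force 3

```text
t: 18.82
eef_pos: [0.5932, -0.2227, 0.2495]
ee_rot: [3.141, 0.22, -0.413]
force: [1.4, -0.0, 4.7]
width: 0.0219
```

Run:
```python
from h import *
st=get_state();print(st['t'],st['eef_pos'],st['ee_rot'],st['force'],st['moment'],st['width'])
s=grab_frame('scene'); np.save('s10.npy',s,allow_pickle=True); save(s,'s10',(160,150,270,255),7)
```

```text
18.825 [ 0.59322337 -0.22274566  0.24954377] [ 3.14116335  0.21968109 -0.41343285] [ 1.42207379 -0.04610871  4.72362051] [-0.07764375 -0.72627979 -0.06192088] 0.021932528713183585
```

View pics/s10.png

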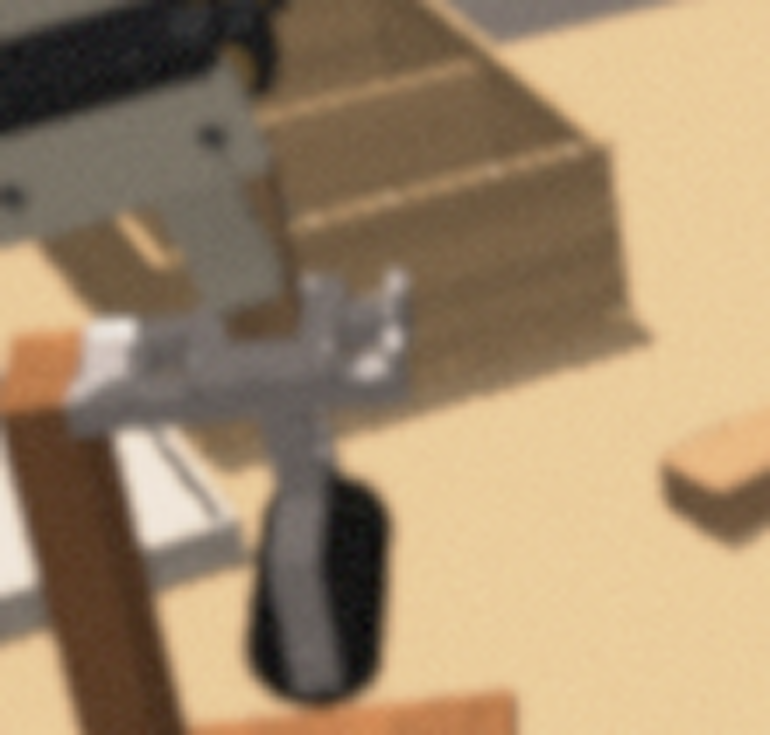

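step_arm --commands "0 0 0 0 0 0; 0 0 0 0 0 0; 0 0 0 0 0 0; 0 0 0 0 0 0" --jaw 26

```text
t: 19.38
eef_pos: [0.5929, -0.2226, 0.2491]
ee_rot: [3.141, 0.221, -0.414]
force: [1.0, -0.8, -1.4]
width: 0.0258
```

step_arm --commands "0 0 0 0 0 0; 0 0 0 0 0 0; 0 0 0 0 0 0; 0 0 0 0 0 0" --jaw 50

```text
t: 19.88
eef_pos: [0.593, -0.2226, 0.2494]
ee_rot: [3.141, 0.22, -0.413]
force: [0.6, -0.0, 0.1]
width: 0.0498
```

Run:
```python
from h import *
st=get_state();print(st['t'],st['eef_pos'],st['ee_rot'],st['force'],st['moment'],st['width'])
s=grab_frame('scene'); np.save('s11.npy',s,allow_pickle=True); save(s,'s11',(160,150,270,255),7)
t=grab_frame('top');save(t,'t11',(360,80,480,190),6)
```

```text
19.875 [ 0.59300178 -0.22261841  0.2494229 ] [ 3.14115203  0.22027009 -0.41345786] [ 0.56727688 -0.04737348  0.09347148] [-0.28666248 -0.65757501  0.01868381] 0.049823059446259484
```

View pics/s11.png

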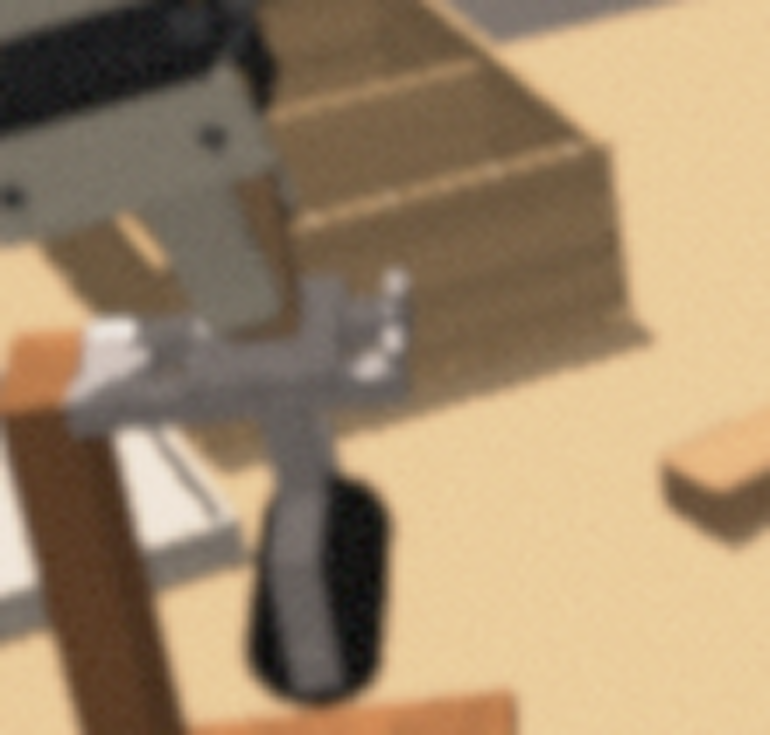

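View pics/t11.png

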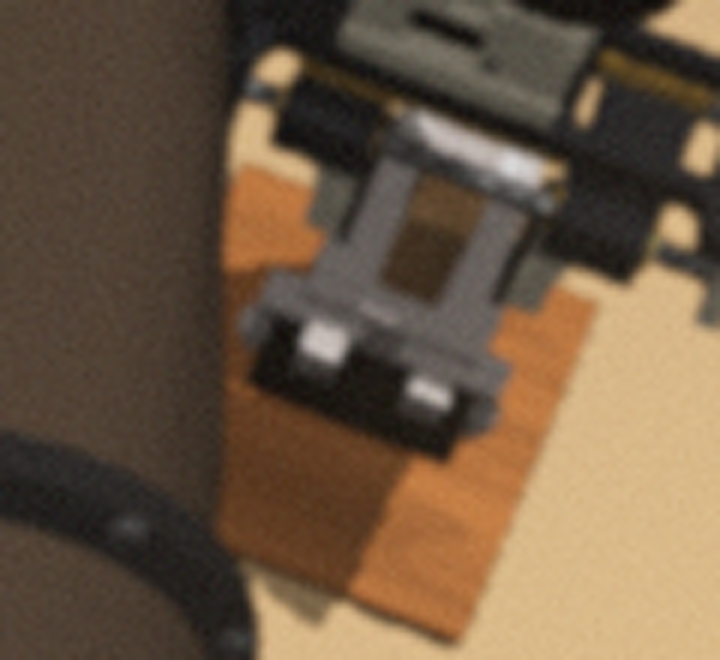

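step_arm --commands "0 0 -5 0 0 0; 0 0 -10 0 0 0; 0 0 -20 0 0 0; 0 0 -30 0 0 0; 0 0 -30 0 0 0; 0 0 -30 0 0 0; 0 0 -20 0 0 0; 0 0 -5 0 0 0"

```text
t: 20.98
eef_pos: [0.6235, -0.236, 0.3976]
ee_rot: [-3.142, 0.217, -0.413]
force: [0.3, -0.6, -0.0]
width: 0.0504
```

step_arm --commands "0 0 0 0 0 0; 0 0 0 0 0 0; 0 0 0 0 0 0; 0 0 0 0 0 0; 0 0 0 0 0 0; 0 0 0 0 0 0; 0 0 0 0 0 0; 0 0 0 0 0 0"

```text
t: 21.98
eef_pos: [0.6231, -0.2358, 0.3958]
ee_rot: [3.141, 0.22, -0.414]
force: [0.1, -0.5, 0.6]
width: 0.05
```

Run:
```python
from h import *
st=get_state();print(st['t'],st['eef_pos'],st['ee_rot'],st['force'],st['width'])
s=grab_frame('scene'); np.save('s12.npy',s,allow_pickle=True); save(s,'s12',(160,150,270,255),7);save(s,'s12f')
t=grab_frame('top');save(t,'t12')
```

```text
21.975 [ 0.62305517 -0.23576385  0.39577041] [ 3.14112931  0.22028114 -0.41352825] [ 0.11756857 -0.53093089  0.56508227] 0.05000631687085082
```

View pics/s12.png

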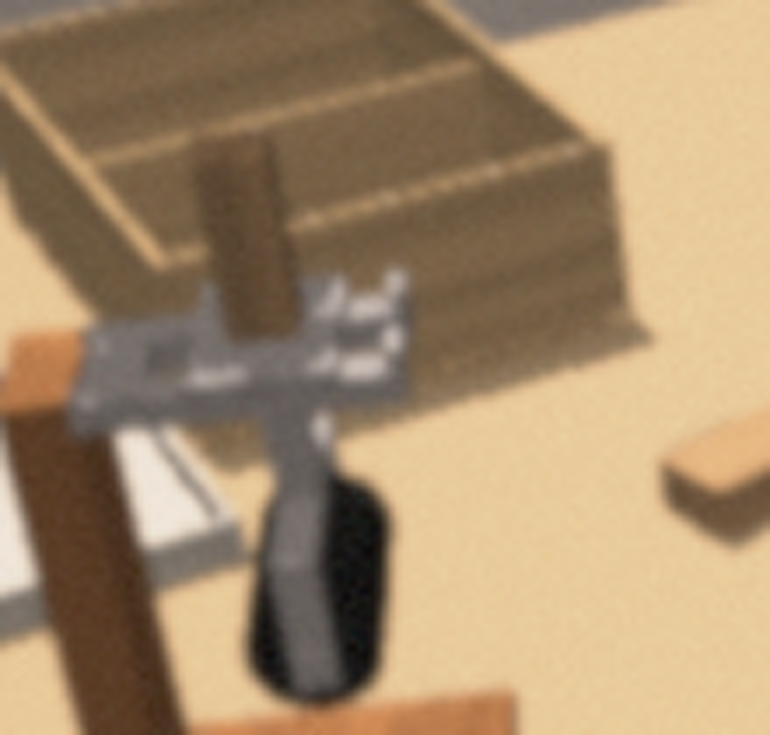

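View pics/s12f.png

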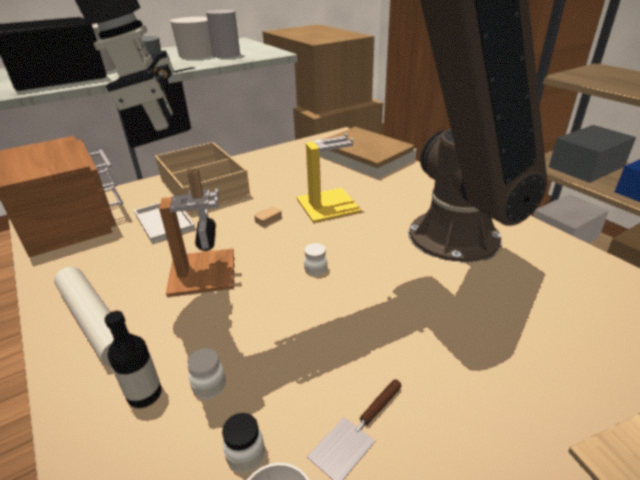

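View pics/t12.png

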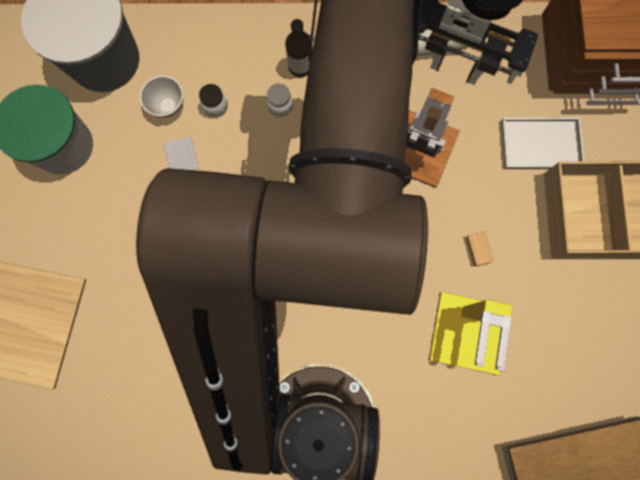

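```bash
python3 -c "
from station import *
print(job_done())"
```

```text
the job is handed in; nothing more can be done
None
```

The ink roller is hanging on the brown drying stand, roller downwards. I handed the job in at about 22 s of the 54 s allowed.

**What I did:**
- I gripped the handle at 60 N and lifted it level. I then eased the grip in steps down to 3.5 N so the roller swung down, and tightened again to 60 N.
- The roller stopped about 11° short of vertical and the handle slipped about 3 mm in the grip. I tilted the gripper by 0.22 rad to bring the tool upright.
- I brought the shank in through the fork mouth and lowered until contact, which peaked at about 10 N. Then I loosened the grip, opened the jaws and backed off about 150 mm.

**Last checks:**
- **Seating:** In the final pictures the guard plate sits flat on both prongs, behind the lips, and the shank is between the prongs.
- **Stillness:** The tool looks upright, and its position did not change between the picture at release and the one about 2 s later.
- **Robot clear:** The force reading was back to about zero, so nothing was touching the robot.
- **Other things:** The other things I could see were where they had been; the arm hid part of the top view.

No check failed. My camera fits disagreed by about 2 mm on the height of the plate, so I took the seating height from the contact force instead.

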